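# Crack the sealed lid of a dry box and hold it ajar

### The arm

A 6-joint arm with a two-finger parallel gripper is mounted at the origin on a cart in front of the work surface, level with it; the furniture and walls round the work are solid. World frame = base frame: x ahead of the robot, y to its left, z up, the work surface at z = 0. Lengths are in mm, angles in rad, forces in N, time in s.
With the tool pointing down it reaches from about 275 to 1000 mm from the base axis. Payload 8.4 kg.
Tool frame: the origin (TCP) lies midway between the tips of the shut fingers; the grasp point (between the pads) lies 19 mm behind it; z points along the fingers, y is the line along which they close (so a half turn about z gives the same grasp; the last joint's range is limited). The gripper opens to 85 mm and grips with 20 to 120 N. Pads are 22 mm wide; open, the fingers measure 114 mm over their backs; the gripper's body (76 mm by 85 mm) begins 54 mm behind the grasp point. The pads swing forward as they close: fully open they stand 13 mm farther back than shut.
Start: joints at [1.179, 0.353, 1.633, -0, 1.155, -0.002], TCP at [237.501, 578.119, 231.281] pointing down, gripper open.
Joint ranges: [-2.63, 2.63], [-0.92, 2.1], [0.06, 2.66], [-1.3, 4.44], [0, 2.69], [-3.02, 3.02]. Speed limits (rad/s): [2.22, 2.22, 2.79, 3.14, 3.14, 3.14].

### API

Orientations are given as [roll, pitch, yaw] about the fixed x, y, z axes, in that order (R = Rz(yaw) Ry(pitch) Rx(roll)).
In Python, from rig import r, imaging gives the robot as it stands. The module is installed in compiled form; this text tells all that it offers.
- The arm moves only by the tool arm_command, never from a script. Its argument "deltas" is a list of rows, each an object of numbers: "hand": the finger opening in mm, from 0 to 85.4; "tx", "ty", "tz": the shift along the tool's x, y, z in mm; "wx", "wy", "wz": the turn, a rotation vector about the tool's x, y, z in rad. A call has 1 to 8 rows; each row shifts and turns the commanded pose from where the row before left it, along the tool's axes as they then stand; what a row does not reach is not made up. A row lasts 1/8 s, in which the tool goes at most 62.5 mm and 10.7 degrees, less where a joint would pass 70% of its speed; a pose out of reach is approached as far as the arm can. A call with a gripper value outside its range is refused whole. The fingers move at their own pace and stop on an object; "squeeze" is the grip in N (left out, the last holds). Time passes only in rows, so rows that do not move let the fingers close. It gives the time, the measured TCP pose, the force, the opening and the grip force at its end, in the units of the state.
- r.sense(): the state, without advancing time (a new reading comes with each control period).
- imaging.grab_frame(name): name is "scene" or "side" or "wrist"; returns a dict with "image" (480x640x3 uint8, red, green, blue), "mtx" (3x3 intrinsics, pixels), "world_to_cam" (4x4, takes a point from world to camera coordinates). Camera axes: x right, y up, looking along -z (the intrinsics and any distortion apply to the point x, -y, -z); pixel columns grow to the right and rows downward; lengths in mm; the calibration is good to about 2 mm. The wrist camera is an equidistant fisheye: a pixel r from the principal point sees the ray r / f radians off the axis. A picture is of the moment at which its call begins. There is no depth.
- r.sign_off(): hands the job in; it is judged then, once.
The state is a dict: "clock": time; "qpos": joint angles; "qvel": joint speeds; "joint_efforts": joint torques, N m; "eef_pos": TCP position; "tcp_rot": TCP orientation; "contact_force": force on the tool from outside, world axes, zero at the start; "wrist_torque": the same for the moment, N m; "opening": opening from 0.0 (shut) to 1.0 (fully open); "grasp_force": force on a finger pad.
Only numpy, scipy, OpenCV 4.12 (cv2) and the standard library are available. Lean on these libraries where they do the work, as an engineer would, in place of code of your own. Each camera call takes 0.05 s, during which the arm holds its last target. There are 200 camera calls.

### The job

Vent the dry box: lift the steel weight bar with the yellow band off its blue lid and rest it level in the two V notches of the saddle stand, centred lengthwise, and let go of it. Then take the lid by its handle, pull it up past the sticking point of the seal without letting it fly wide open, and hold its front edge about 3 cm above the rim: finish while still holding the handle, with the lid still and ajar. Leave the other things on the bench where they are.

Things in the scene. Friction and masses are not known exactly. Their poses are not given: they have to be found in the camera images.
- dry_box: white box 210 x 240 x 100 mm (x, y, z) with a blue lid, fixed to the bench; origin under its centre on the bench. x points from the front (handle side) to the hinge, z up. The shut lid's top is 112.5 mm above the bench. On the lid at x = +30 mm are two low black V rests at y = +50 and -50 mm, 16 mm wide along y, 15 mm high; the lid between and beside them is free
- lid (a joint): angle of the lid in rad: 0 shut, grows as its front rises, stop at 0.36. Hinge axis along the box's y through x = +105, z = +100 mm in the box frame. The front edge is 215 mm from it: 0.14 rad lifts it 30 mm. The seal holds against about 18 N upward pull at the handle, then gives: from about 0.05 rad on only the lid's weight of 3 to 4 N is left. It falls shut when let go
- lid_handle: steel handle bar fixed on the lid's front: round, 12 mm diameter, 90 mm long along its y axis (the box's y), on two 10 mm posts at y = +38 and -38 mm. Origin in the middle of the bar, 31.5 mm above the lid's top; lid shut, it is at x = -85, z = +144 mm in the box frame. Its axes turn with the lid
- weight_bar: round plain steel bar, 16 mm diameter, 150 mm long along its y axis, 0.16 to 0.33 kg, with a yellow band 30 mm wide round its middle; origin at its centre. At the start it lies level along the box's y in the two V rests on the lid, its centre 16 mm above the lid's top (128.5 mm above the bench)
- saddle_stand: aluminium plate 80 x 150 x 8 mm (x, y, z), fixed to the bench, with two black V notches (90 degrees, open upward, 37 mm wide at the mouth, 16 mm thick along y) at y = +50 and -50 mm, tops 63 mm above the bench, free space between them; origin under the plate's centre on the bench. The bar rests in both notches along the stand's y axis, its centre then at x = 0, z = 56.3 mm
- wash_bottle: bystander: white squeeze bottle with red cap and bent spout, 62 x 120 x 198 mm, origin under its centre
- beaker_250: bystander: glass beaker, 70 x 75 x 93 mm, origin under its centre
- petri_dish: bystander: glass petri dish, 89 mm across, 18 mm high, origin under its centre
- timer: bystander: small white timer with three keys, 58 x 62 x 19 mm, origin under its centre
- tape_roll: bystander: roll of yellowish tape, 100 mm across, 25 mm high, origin under its centre

How it is judged:
By the outcome, as a careful person would: the job done as asked, in the order asked, and still so for the second after the job is handed in, while the arm keeps its last pose, push and grip.
It also fails if it takes over 48 s, if anything falls off the work surface, if the arm or the gripper's body presses on something with over 40 N, if the wrist force passes 120 N, or if a joint passes its speed limit or range.

## Working session

There is one attempt and no reset: what is moved stays moved. The work goes in short steps, Python scripts to look and compute and a tool call to move; the robot and the scene stay as the last step left them, time stands still between calls to the robot, and variables do not carry over. Pictures are saved under pics/ and viewed, at most 10 in all, crops included, and the job is handed in when it is done.

Besides the shell and the picture viewer there is one more tool, called after "Request:" as name(argument=value, ...), one argument or row to a line, values as JSON. arm_command: Moves the arm, as the interface text tells. Its arguments: {"type":"object","properties":{"deltas":{"type":"array"},"squeeze":{"type":"number"}},"required":["deltas"]}

```bash
mkdir -p pics; python3 - <<'E'
from rig import r, imaging
import cv2,pickle,numpy as np
d={}
for n in ("scene","side","wrist"):
    f=imaging.grab_frame(n); d[n]=f
    cv2.imwrite(f"pics/{n}0.png",f["image"][:,:,::-1])
    print(n,f.keys(),np.round(f["mtx"],1).tolist(),np.round(f["world_to_cam"],3).tolist())
pickle.dump(d,open("f0.pkl","wb"))
print(r.sense())
E
```

```text
scene dict_keys(['image', 'mtx', 'world_to_cam']) [[546.3, 0.0, 315.7], [0.0, 546.3, 239.9], [0.0, 0.0, 1.0]] [[0.658, -0.753, -0.009, -311.231], [0.593, 0.51, 0.623, -383.076], [-0.465, -0.415, 0.782, -1389.338], [0.0, 0.0, 0.0, 1.0]]
side dict_keys(['image', 'mtx', 'world_to_cam']) [[547.7, 0.0, 311.7], [0.0, 547.7, 239.2], [0.0, 0.0, 1.0]] [[0.97, -0.243, 0.022, -507.033], [0.116, 0.536, 0.836, -196.569], [-0.215, -0.808, 0.548, -1434.713], [0.0, 0.0, 0.0, 1.0]]
wrist dict_keys(['image', 'mtx', 'world_to_cam']) [[371.6, 0.0, 320.7], [0.0, 371.6, 235.7], [0.0, 0.0, 1.0]] [[0.381, 0.925, -0.001, -624.823], [-0.887, 0.365, -0.285, 35.648], [-0.263, 0.109, 0.959, -378.898], [0.0, 0.0, 0.0, 1.0]]
{'clock': 0.15, 'qpos': array([ 1.17860838e+00,  3.53494739e-01,  1.63395652e+00, -3.19981259e-05,
        1.15515992e+00, -2.41330387e-03]), 'qvel': array([ 0.00235681, -0.00306275, -0.0030202 , -0.00102936,  0.00175814,
        0.00135618]), 'joint_efforts': array([ 3.28242149e-04, -6.05630922e+01, -3.42341244e+01,  1.28515544e-04,
        5.96321421e-03, -6.36017421e-05]), 'eef_pos': array([237.37188114, 577.7942124 , 230.73347938]), 'tcp_rot': array([-3.14057406e+00,  2.68025178e-05,  2.75183096e+00]), 'contact_force': array([ 0.3587389 , -0.34987054,  1.30068656]), 'wrist_torque': array([ 0.01187063, -0.01052968,  0.05155663]), 'grasp_force': 0.0, 'opening': 0.9973853610480685}
```

View pics/scene0.png

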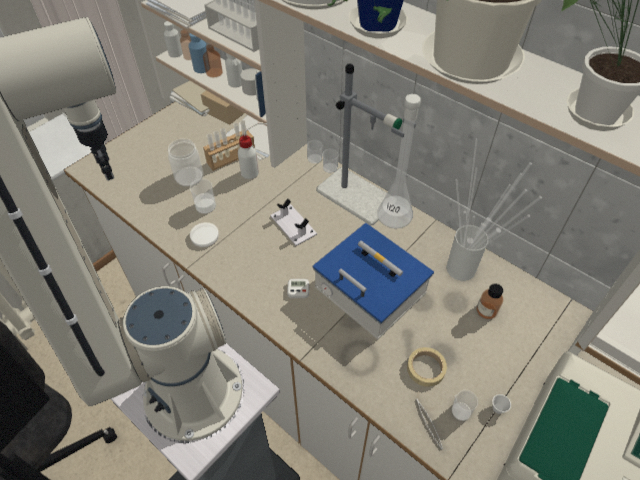

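View pics/side0.png

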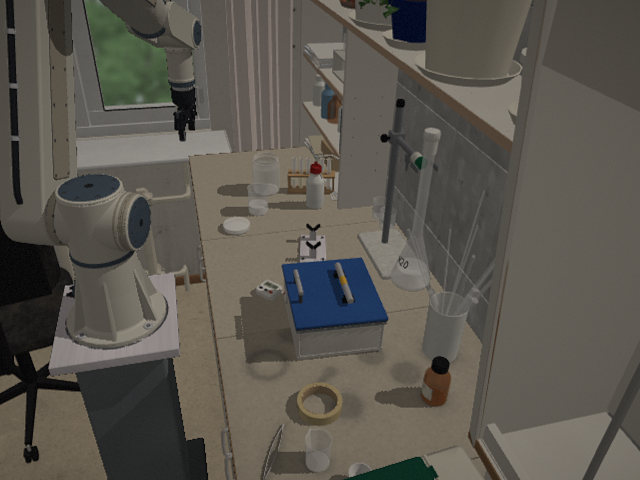

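The scene view shows the lid centred near (373,270), handle (351,281), banded bar (380,259), stand (293,224). The side view agrees: lid near (335,293), handle (298,284), bar (344,282), stand (313,247).

```bash
cat > h.py <<'E'
import numpy as np,cv2
def ray(f,uv,fish=False):
    K=f["mtx"];T=np.array(f["world_to_cam"])
    x=(uv[0]-K[0,2])/K[0,0];y=(uv[1]-K[1,2])/K[1,1]
    if fish:
        t=np.hypot(x,y);s=np.sin(t)/t if t>1e-9 else 1;d=np.array([x*s,-y*s,-np.cos(t)])
    else: d=np.array([x,-y,-1.])
    R=T[:3,:3];return -R.T@T[:3,3],R.T@d
def cast(f,uv,z,fish=False):
    c,d=ray(f,uv,fish);return (c+d*(z-c[2])/d[2])
def proj(f,p,fish=False):
    q=f["world_to_cam"]@np.append(p,1);x,y,z=q[0],-q[1],-q[2];K=f["mtx"]
    if fish:
        rr=np.hypot(x,y);t=np.arctan2(rr,z);x,y=x/rr*t,y/rr*t
    else:x,y=x/z,y/z
    return K[0,0]*x+K[0,2],K[1,1]*y+K[1,2]
def blobs(m,amin):
    n,l,s,c=cv2.connectedComponentsWithStats(m.astype(np.uint8))
    return [(np.argwhere(l==i)[:,::-1],s[i],c[i]) for i in range(1,n) if s[i][4]>=amin]
E
python3 - <<'E'
import pickle;from h import *
d=pickle.load(open("f0.pkl","rb"))
rois={"scene":((300,215,450,330),(265,190,325,250)),"side":((275,250,395,335),(290,215,340,265))}
for n in rois:
    f=d[n];im=f["image"];h=cv2.cvtColor(im,cv2.COLOR_RGB2HSV)
    (a,b,c,e),s=rois[n]
    m=np.zeros((480,640),bool);m[b:e,a:c]=((h[...,0]>100)&(h[...,0]<125)&(h[...,1]>120)&(h[...,2]>60))[b:e,a:c]
    px=max(blobs(m,200),key=lambda t:len(t[0]))[0]
    hull=cv2.convexHull(px.astype(np.float32))[:,0]
    P=np.array([cast(f,u,112.5)[:2] for u in hull],np.float32)
    print(n,"lid",cv2.minAreaRect(P),np.round(cv2.boxPoints(cv2.minAreaRect(P))).tolist())
    y=np.zeros_like(m);y[b:e,a:c]=((h[...,0]>15)&(h[...,0]<35)&(h[...,1]>120))[b:e,a:c]
    for p,st,ce in blobs(y,8): print(" band",st,ce,np.round(cast(f,ce,130),1))
    k=np.zeros_like(m);a,b,c,e=s;k[b:e,a:c]=(h[...,2]<60)[b:e,a:c]
    for p,st,ce in blobs(k,12): print(" dark",st,np.round(ce,1),np.round(cast(f,ce,45),1))
    cr=im[s[1]-5:s[3]+5,s[0]-5:s[2]+5]
    cv2.imwrite(f"pics/st_{n}.png",cv2.resize(cr[:,:,::-1],None,fx=6,fy=6,interpolation=cv2.INTER_CUBIC))
a=cv2.imread("pics/st_scene.png");b=cv2.imread("pics/st_side.png")
H=360;cv2.imwrite("pics/st.png",np.hstack([cv2.resize(a,(360,360)),cv2.resize(b,(360,360))]))
E
```

```text
scene lid ((529.12353515625, -157.38427734375), (248.34007263183594, 218.59222412109375), 86.05878448486328) [[412.0, -274.0], [630.0, -289.0], [647.0, -41.0], [429.0, -26.0]]
 band [374 253  11   9  53] [378.86792453 256.86792453] [ 562.4 -151.9  130. ]
 dark [278 200  12   9  46] [284.3 204.4] [588.8 231.6  45. ]
 dark [296 219  12  10  49] [302.1 224.1] [564.9 134.6  45. ]
side lid ((531.1416625976562, -157.56024169921875), (250.5808868408203, 217.21524047851562), 85.78231048583984) [[414.0, -275.0], [630.0, -290.0], [649.0, -41.0], [432.0, -25.0]]
 band [339 276   8   9  48] [342.60416667 279.75      ] [ 562.8 -146.   130. ]
 dark [307 224  13   8  49] [312.9 227.2] [585.9 240.7  45. ]
 dark [306 242  15   8  54] [313.1 245. ] [561.9 142.5  45. ]
```

View pics/st.png

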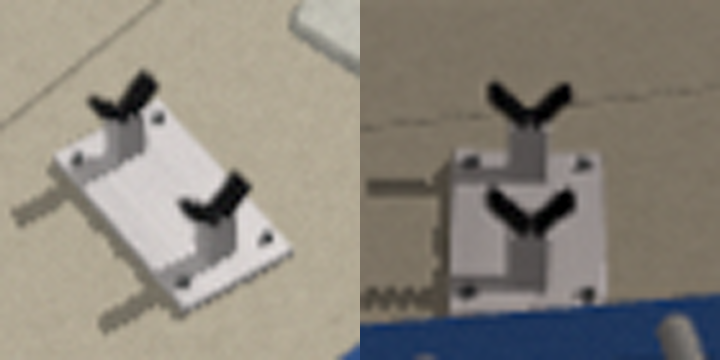

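```bash
python3 - <<'E'
import pickle;from h import *
d=pickle.load(open("f0.pkl","rb"))
def tri(a,b):
    A=[];B=[]
    for n,u in(("scene",a),("side",b)):
        c,v=ray(d[n],u);v/=np.linalg.norm(v);M=np.eye(3)-np.outer(v,v);A.append(M);B.append(M@c)
    p=np.linalg.lstsq(np.vstack(A),np.hstack(B),rcond=None)[0]
    return np.round(p,1),[np.round(np.array(proj(d[n],p))-u,1) for n,u in(("scene",a),("side",b))]
print("V far",tri((284.3,204.4),(312.9,227.2)));print("V near",tri((302.1,224.1),(313.1,245)))
print("band",tri((378.9,256.9),(342.6,279.75)))
for n,z in(("scene",31),("side",31)): pass
for n in d: 
    c=ray(d[n],(320,240))[0];print(n,np.round(c))
for n in("scene","side"):
    print(n,[np.round(proj(d[n],p)) for p in([448,-151.5,144],[562.6,-152,128.5],[567,-85,128.5],[557,-219,128.5])])
    f=d[n];im=f["image"];x0,y0=(325,225) if n=="scene" else (280,250)
    cv2.imwrite(f"pics/b_{n}.png",cv2.resize(im[y0:y0+80,x0:x0+95,::-1],(400,337),interpolation=cv2.INTER_CUBIC))
cv2.imwrite("pics/b.png",np.hstack([cv2.imread(f"pics/b_{n}.png") for n in("scene","side")]))
E
```

```text
V far (array([581.7, 224.4,  55.7]), [array([-0.,  0.]), array([ 0., -0.])])
V near (array([558.2, 128.3,  55.2]), [array([-0. ,  0.1]), array([ 0.1, -0.1])])
band (array([ 559.4, -154. ,  135.9]), [array([ 0.1, -0.3]), array([-0.2,  0.2])])
scene [-214. -616. 1322.]
side [  206. -1177.   962.]
wrist [170. 606. 373.]
scene [array([353., 280.]), array([379., 257.]), array([361., 244.]), array([398., 272.])]
side [array([298., 283.]), array([343., 282.]), array([337., 266.]), array([349., 299.])]
```

View pics/b.png

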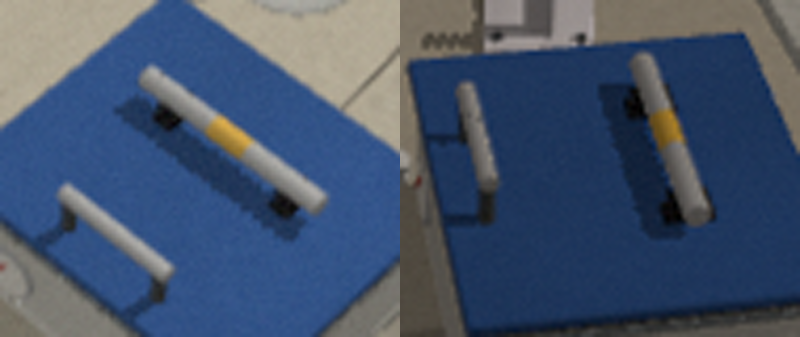

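The enlarged views show bar and handle parallel to the lid edges, the bar seated in both rests. The measurements fit the sizes (V spacing 98.9 mm, V height 55 mm, lid 217 x 249 mm). Next I turn the tool and go above the bar.

Request:
arm_command(
  deltas=[
    {"wz": 0.179, "hand": 85},
    {"wz": 0.179},
    {"wz": 0.179},
    {"wz": 0.179},
    {"wz": 0.179},
    {"wz": 0.179},
    {"wz": 0.178},
    {"tx": 0},
  ],
)

```text
schema error: expected keys hand, tx, ty, tz, wx, wy, wz
```

Request:
arm_command(
  deltas=[
    {"tx": -44, "ty": 23},
    {"tx": -44, "ty": 23},
    {"tx": -44, "ty": 23},
    {"tx": -44, "ty": 23},
    {"tx": -44, "ty": 23},
    {"tx": -44, "ty": 23},
    {"tx": -44, "ty": 23},
    {"tx": -44, "ty": 23},
  ],
)

```text
schema error: expected keys hand, tx, ty, tz, wx, wy, wz
```

Request:
arm_command(
  deltas=[
    {"tx": -44, "ty": 23},
    {"tx": -44, "ty": 23},
    {"tx": -44, "ty": 23},
    {"tx": -44, "ty": 23},
    {"tx": -44, "ty": 23},
    {"tx": -44, "ty": 23},
    {"tx": -40, "ty": 23},
    {"tx": 0},
  ],
)

```text
schema error: expected keys hand, tx, ty, tz, wx, wy, wz
```

All keys are needed in every row.

Request:
arm_command(
  deltas=[
    {"hand": 85, "tx": 0, "ty": 0, "tz": 0, "wx": 0, "wy": 0, "wz": 0.179},
    {"hand": 85, "tx": 0, "ty": 0, "tz": 0, "wx": 0, "wy": 0, "wz": 0.179},
    {"hand": 85, "tx": 0, "ty": 0, "tz": 0, "wx": 0, "wy": 0, "wz": 0.179},
    {"hand": 85, "tx": 0, "ty": 0, "tz": 0, "wx": 0, "wy": 0, "wz": 0.179},
    {"hand": 85, "tx": 0, "ty": 0, "tz": 0, "wx": 0, "wy": 0, "wz": 0.179},
    {"hand": 85, "tx": 0, "ty": 0, "tz": 0, "wx": 0, "wy": 0, "wz": 0.179},
    {"hand": 85, "tx": 0, "ty": 0, "tz": 0, "wx": 0, "wy": 0, "wz": 0.178},
    {"hand": 85, "tx": 0, "ty": 0, "tz": 0, "wx": 0, "wy": 0, "wz": 0},
  ],
)

```text
clock: 1.15
eef_pos: [237.4, 578.0, 231.0]
tcp_rot: [-3.141, 0.001, 1.501]
contact_force: [0.5, -0.5, -0.4]
opening: 0.99
grasp_force: 0.0
```

Request:
arm_command(
  deltas=[
    {"hand": 85, "tx": -44, "ty": 23, "tz": 0, "wx": 0, "wy": 0, "wz": 0},
    {"hand": 85, "tx": -44, "ty": 23, "tz": 0, "wx": 0, "wy": 0, "wz": 0},
    {"hand": 85, "tx": -44, "ty": 23, "tz": 0, "wx": 0, "wy": 0, "wz": 0},
    {"hand": 85, "tx": -44, "ty": 23, "tz": 0, "wx": 0, "wy": 0, "wz": 0},
    {"hand": 85, "tx": -44, "ty": 23, "tz": 0, "wx": 0, "wy": 0, "wz": 0},
    {"hand": 85, "tx": -44, "ty": 23, "tz": 0, "wx": 0, "wy": 0, "wz": 0},
    {"hand": 85, "tx": -44, "ty": 23, "tz": 0, "wx": 0, "wy": 0, "wz": 0},
    {"hand": 85, "tx": -44, "ty": 23, "tz": 0, "wx": 0, "wy": 0, "wz": 0},
  ],
)

```text
clock: 2.15
eef_pos: [396.5, 212.5, 231.4]
tcp_rot: [3.141, -0.0, 1.505]
contact_force: [0.4, -0.0, -0.0]
opening: 0.991
grasp_force: 0.0
```

Request:
arm_command(
  deltas=[
    {"hand": 85, "tx": -44, "ty": 23, "tz": 0, "wx": 0, "wy": 0, "wz": 0},
    {"hand": 85, "tx": -44, "ty": 23, "tz": 0, "wx": 0, "wy": 0, "wz": 0},
    {"hand": 85, "tx": -44, "ty": 23, "tz": 0, "wx": 0, "wy": 0, "wz": 0},
    {"hand": 85, "tx": -44, "ty": 23, "tz": 0, "wx": 0, "wy": 0, "wz": 0},
    {"hand": 85, "tx": -44, "ty": 23, "tz": 0, "wx": 0, "wy": 0, "wz": 0},
    {"hand": 85, "tx": -44, "ty": 23, "tz": 0, "wx": 0, "wy": 0, "wz": 0},
    {"hand": 85, "tx": -40, "ty": 23, "tz": 0, "wx": 0, "wy": 0, "wz": 0},
    {"hand": 85, "tx": 0, "ty": 0, "tz": 0, "wx": 0, "wy": 0, "wz": 0},
  ],
)

```text
clock: 3.15
eef_pos: [536.1, -103.2, 231.1]
tcp_rot: [3.141, 0.001, 1.501]
contact_force: [-0.6, -0.1, 0.2]
opening: 0.994
grasp_force: 0.0
```

```bash
python3 - <<'E'
from rig import r, imaging
import pickle;from h import *
f=imaging.grab_frame("wrist");pickle.dump(f,open("w1.pkl","wb"))
s=r.sense();print(s["clock"],s["eef_pos"],s["tcp_rot"],s["qpos"],s["contact_force"])
print(f["world_to_cam"].round(3).tolist())
im=f["image"].copy();cv2.imwrite("pics/w1.png",im[:,:,::-1])
h=cv2.cvtColor(im,cv2.COLOR_RGB2HSV)
y=(h[...,0]>15)&(h[...,0]<35)&(h[...,1]>120)&(h[...,2]>80)
for p,st,ce in blobs(y,60): print(st,ce.round(1),cast(f,ce,134,True).round(1))
E
```

```text
3.2 [ 535.15136476 -101.72465823  230.94033563] [-3.14096694e+00 -2.27532982e-04  1.50118298e+00] [-1.90692918e-01  2.29316882e-01  1.80562309e+00  1.68017785e-04
  1.10730130e+00 -1.21154807e-01] [-0.67206195  0.80141394 -0.83948134]
[[0.998, -0.07, 0.001, -541.509], [0.067, 0.956, -0.285, 98.676], [0.019, 0.285, 0.958, -359.515], [0.0, 0.0, 0.0, 1.0]]
[353 281  22  39 751] [363.3 300.4] [ 562.7 -151.6  134. ]
```

View pics/w1.png

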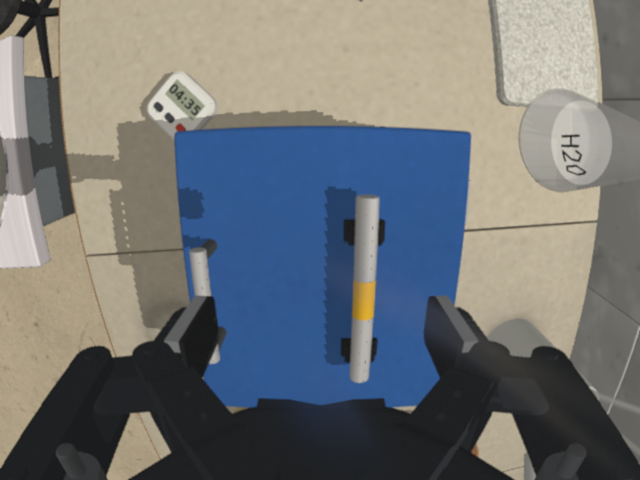

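The wrist view shows the bar from (368,196) to (360,381), band at (363,300), handle at (205,305) and the lid. The band falls at about (562.7,-151.6), which agrees with the first fix. Part of the move was not reached, so I use slower rows.

Request:
arm_command(
  deltas=[
    {"hand": 85, "tx": -16, "ty": 10, "tz": 0, "wx": 0, "wy": 0, "wz": 0},
    {"hand": 85, "tx": -16, "ty": 10, "tz": 10, "wx": 0, "wy": 0, "wz": 0},
    {"hand": 85, "tx": -16, "ty": 10, "tz": 15, "wx": 0, "wy": 0, "wz": 0},
    {"hand": 85, "tx": 0, "ty": 0, "tz": 20, "wx": 0, "wy": 0, "wz": 0},
    {"hand": 85, "tx": 0, "ty": 0, "tz": 20, "wx": 0, "wy": 0, "wz": 0},
    {"hand": 85, "tx": 0, "ty": 0, "tz": 0, "wx": 0, "wy": 0, "wz": 0},
  ],
)

```text
clock: 3.95
eef_pos: [560.4, -150.8, 163.8]
tcp_rot: [-3.137, -0.001, 1.5]
contact_force: [-0.8, -0.4, 0.6]
opening: 0.994
grasp_force: 0.0
```

```bash
python3 - <<'E'
from rig import r, imaging
import pickle;from h import *
f=imaging.grab_frame("wrist");pickle.dump(f,open("w2.pkl","wb"))
s=r.sense();print(s["clock"],s["eef_pos"],s["tcp_rot"],s["contact_force"])
im=f["image"].copy();cv2.imwrite("pics/w2.png",im[:,:,::-1])
h=cv2.cvtColor(im,cv2.COLOR_RGB2HSV)
y=(h[...,0]>15)&(h[...,0]<35)&(h[...,1]>120)&(h[...,2]>80)
for p,st,ce in blobs(y,200): print(st,ce.round(1),cast(f,ce,134,True).round(1))
f=pickle.load(open("w1.pkl","rb"))
a,b=cast(f,(368,196),130,True),cast(f,(360,381),130,True);print(a,b,(a+b)/2,np.linalg.norm(a-b),np.arctan2(*(a-b)[:2]))
a,b=cast(f,(198.5,248),147,True),cast(f,(214,362),147,True);print(a,b,(a+b)/2,np.linalg.norm(a-b),np.arctan2(*(a-b)[:2]))
E
```

```text
4.0 [ 561.12314577 -150.94773314  165.06576445] [-3.13929899e+00 -3.88073823e-04  1.49988793e+00] [-0.2276717  -0.59919965  0.13754973]
[ 314  250   31   58 1625] [328.5 278.9] [ 563.4 -151.4  134. ]
[568.97896632 -76.87312325 130.        ] [ 559.07911961 -229.07481375  130.        ] [ 564.02904296 -152.9739685   130.        ] 152.5233147966374 0.06495276588273714
[454.19187871 -99.97504789 147.        ] [ 447.68102716 -191.69687538  147.        ] [ 450.93645293 -145.83596164  147.        ] 91.95262272843223 0.07086588836554464
```

Request:
arm_command(
  deltas=[
    {"hand": 85, "tx": -1, "ty": 2, "tz": 15, "wx": 0, "wy": 0, "wz": 0},
    {"hand": 85, "tx": 0, "ty": 0, "tz": 15, "wx": 0, "wy": 0, "wz": 0},
    {"hand": 85, "tx": 0, "ty": 0, "tz": 12, "wx": 0, "wy": 0, "wz": 0},
    {"hand": 85, "tx": 0, "ty": 0, "tz": 6, "wx": 0, "wy": 0, "wz": 0},
    {"hand": 50, "tx": 0, "ty": 0, "tz": 0, "wx": 0, "wy": 0, "wz": 0},
    {"hand": 30, "tx": 0, "ty": 0, "tz": 0, "wx": 0, "wy": 0, "wz": 0},
    {"hand": 24, "tx": 0, "ty": 0, "tz": 0, "wx": 0, "wy": 0, "wz": 0},
    {"hand": 24, "tx": 0, "ty": 0, "tz": 0, "wx": 0, "wy": 0, "wz": 0},
  ],
  squeeze=40,
)

```text
clock: 5.0
eef_pos: [563.7, -151.9, 118.6]
tcp_rot: [3.141, 0.0, 1.5]
contact_force: [-0.7, -0.8, -0.8]
opening: 0.281
grasp_force: 0.0
```

Request:
arm_command(
  deltas=[
    {"hand": 14, "tx": 0, "ty": 0, "tz": 0, "wx": 0, "wy": 0, "wz": 0},
    {"hand": 8, "tx": 0, "ty": 0, "tz": 0, "wx": 0, "wy": 0, "wz": 0},
    {"hand": 8, "tx": 0, "ty": 0, "tz": 0, "wx": 0, "wy": 0, "wz": 0},
    {"hand": 8, "tx": 0, "ty": 0, "tz": 0, "wx": 0, "wy": 0, "wz": 0},
  ],
)

```text
clock: 5.5
eef_pos: [564.1, -151.9, 118.7]
tcp_rot: [3.14, 0.0, 1.5]
contact_force: [1.7, -0.2, 3.4]
opening: 0.17
grasp_force: 39.1
```

Request:
arm_command(
  deltas=[
    {"hand": 8, "tx": 0, "ty": 0, "tz": -6, "wx": 0, "wy": 0, "wz": 0},
    {"hand": 8, "tx": 0, "ty": 0, "tz": -14, "wx": 0, "wy": 0, "wz": 0},
    {"hand": 8, "tx": 0, "ty": 0, "tz": -20, "wx": 0, "wy": 0, "wz": 0},
    {"hand": 8, "tx": 0, "ty": 0, "tz": -20, "wx": 0, "wy": 0, "wz": 0},
    {"hand": 8, "tx": 0, "ty": 0, "tz": -16, "wx": 0, "wy": 0, "wz": 0.05},
    {"hand": 8, "tx": 0, "ty": 0, "tz": -10, "wx": 0, "wy": 0, "wz": 0.06},
    {"hand": 8, "tx": 0, "ty": 0, "tz": -4, "wx": 0, "wy": 0, "wz": 0.06},
    {"hand": 8, "tx": 0, "ty": 0, "tz": 0, "wx": 0, "wy": 0, "wz": 0},
  ],
)

```text
clock: 6.5
eef_pos: [563.4, -151.9, 209.1]
tcp_rot: [3.141, 0.0, 1.33]
contact_force: [1.1, 0.2, -2.9]
opening: 0.167
grasp_force: 39.1
```

Request:
arm_command(
  deltas=[
    {"hand": 8, "tx": 20, "ty": -4.5, "tz": 0, "wx": 0, "wy": 0, "wz": 0},
    {"hand": 8, "tx": 32, "ty": -7.2, "tz": 0, "wx": 0, "wy": 0, "wz": 0},
    {"hand": 8, "tx": 32, "ty": -7.2, "tz": 0, "wx": 0, "wy": 0, "wz": 0},
    {"hand": 8, "tx": 32, "ty": -7.2, "tz": 0, "wx": 0, "wy": 0, "wz": 0},
    {"hand": 8, "tx": 32, "ty": -7.2, "tz": 0, "wx": 0, "wy": 0, "wz": 0},
    {"hand": 8, "tx": 32, "ty": -7.2, "tz": 0, "wx": 0, "wy": 0, "wz": 0},
    {"hand": 8, "tx": 32, "ty": -7.2, "tz": 0, "wx": 0, "wy": 0, "wz": 0},
    {"hand": 8, "tx": 32, "ty": -7.2, "tz": 0, "wx": 0, "wy": 0, "wz": 0},
  ],
)

```text
clock: 7.5
eef_pos: [567.6, 100.3, 208.0]
tcp_rot: [-3.141, 0.0, 1.331]
contact_force: [-0.8, -0.6, -2.6]
opening: 0.166
grasp_force: 39.1
```

Request:
arm_command(
  deltas=[
    {"hand": 8, "tx": 32, "ty": -7.2, "tz": 0, "wx": 0, "wy": 0, "wz": 0},
    {"hand": 8, "tx": 28, "ty": -6, "tz": 0, "wx": 0, "wy": 0, "wz": 0},
    {"hand": 8, "tx": 16, "ty": -4, "tz": 0, "wx": 0, "wy": 0, "wz": 0},
    {"hand": 8, "tx": 0, "ty": 0, "tz": 0, "wx": 0, "wy": 0, "wz": 0},
    {"hand": 8, "tx": 0, "ty": 0, "tz": 0, "wx": 0, "wy": 0, "wz": 0},
  ],
)

```text
clock: 8.12
eef_pos: [569.6, 175.6, 208.1]
tcp_rot: [-3.141, 0.001, 1.33]
contact_force: [-0.5, -0.0, -3.1]
opening: 0.168
grasp_force: 39.1
```

```bash
python3 - <<'E'
from rig import r, imaging
import pickle;from h import *
s=r.sense();print(s["clock"],s["eef_pos"],s["tcp_rot"],s["contact_force"],s["grasp_force"])
for n in("wrist","side","scene"):
    f=imaging.grab_frame(n);pickle.dump(f,open(n+"3.pkl","wb"))
    cv2.imwrite(f"pics/{n}3.png",f["image"][:,:,::-1])
E
```

```text
8.125 [569.57778476 175.55759499 208.1049723 ] [-3.14116934e+00  6.66123759e-04  1.33003179e+00] [-0.51261313 -0.03486374 -3.1361209 ] 39.09037470817566
```

View pics/wrist3.png

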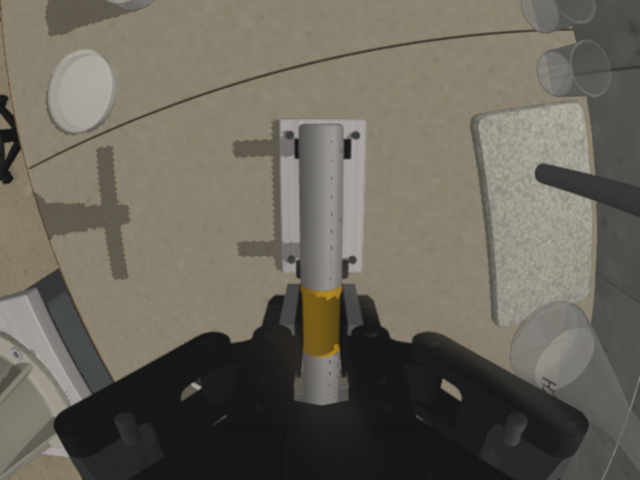

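The wrist view shows the bar over the stand, parallel to the plate, whose corners are at (280,121), (366,121), (282,271), (362,271); the band spans rows 289-354 at column 321.

```bash
python3 - <<'E'
import pickle;from h import *
f=pickle.load(open("wrist3.pkl","rb"))
c=[cast(f,u,8,True)[:2] for u in((280,121),(366,121),(362,271),(282,271))]
print(np.round(c,1),np.mean(c,0),[np.linalg.norm(c[i]-c[(i+1)%4]).round(1) for i in range(4)],np.arctan2(*(c[0]+c[1]-c[2]-c[3])))
a,b=cast(f,(321.5,290),226,True),cast(f,(321.5,353.5),226,True);print(a,b,(a+b)/2,np.linalg.norm(a-b))
e=cast(f,(321.5,124),218+5,True);print("end",e)
u=np.array([np.sin(.2405),np.cos(.2405)]);print("end-75u",e[:2]-75*u)
# V dark
h=cv2.cvtColor(f["image"],cv2.COLOR_RGB2HSV)
for n in("scene","side"):
    g=pickle.load(open(n+"3.pkl","rb"));hh=cv2.cvtColor(g["image"],cv2.COLOR_RGB2HSV)
    y=(hh[...,0]>15)&(hh[...,0]<35)&(hh[...,1]>120)&(hh[...,2]>60)
    w=proj(g,(569.6,175.6,218));
    for p,st,ce in blobs(y,10):
        if np.hypot(*(ce-w))<40: print(n,st,ce,w,cast(g,ce,222))
E
```

```text
[[552.  262.5]
 [628.  243.9]
 [593.  102.5]
 [515.7 121.6]] [572.18476184 182.61574154] [np.float64(78.2), np.float64(145.6), np.float64(79.6), np.float64(145.5)] 0.24705245491041508
[572.8293003  190.72462849 226.        ] [566.08340049 163.23157203 226.        ] [569.4563504  176.97810026 226.        ] 28.30857322254453
end [586.94702556 248.14502537 223.        ]
end-75u [569.08290563 175.30360021]
scene [291 173   4   9  21] [291.95238095 176.71428571] (np.float64(290.80879824117534), np.float64(176.71508750185512)) [568.87836914 170.26964945 222.        ]
side [312 185   5   5  21] [313.9047619  186.80952381] (np.float64(314.31539450246737), np.float64(188.66953716290308)) [569.29584246 179.60511205 222.        ]
side [326 189   5   5  13] [328.30769231 191.15384615] (np.float64(314.31539450246737), np.float64(188.66953716290308)) [603.02447311 145.67706755 222.        ]
```

Request:
arm_command(
  deltas=[
    {"hand": 8, "tx": 2, "ty": 0.5, "tz": 10, "wx": 0, "wy": 0, "wz": 0},
    {"hand": 8, "tx": 2.5, "ty": 0.5, "tz": 20, "wx": 0, "wy": 0, "wz": 0},
    {"hand": 8, "tx": 0, "ty": 0, "tz": 25, "wx": 0, "wy": 0, "wz": 0},
    {"hand": 8, "tx": 0, "ty": 0, "tz": 25, "wx": 0, "wy": 0, "wz": 0},
    {"hand": 8, "tx": 0, "ty": 0, "tz": 20, "wx": 0, "wy": 0, "wz": 0},
    {"hand": 8, "tx": 0, "ty": 0, "tz": 18, "wx": 0, "wy": 0, "wz": 0},
    {"hand": 8, "tx": 0, "ty": 0, "tz": 10, "wx": 0, "wy": 0, "wz": 0},
    {"hand": 8, "tx": 0, "ty": 0, "tz": 0, "wx": 0, "wy": 0, "wz": 0},
  ],
)

```text
clock: 9.28
eef_pos: [571.6, 180.0, 79.6]
tcp_rot: [-3.141, 0.001, 1.33]
contact_force: [-0.1, 0.2, -3.1]
opening: 0.171
grasp_force: 39.1
```

```bash
python3 - <<'E'
from rig import r, imaging
import pickle;from h import *
s=r.sense();print(s["clock"],s["eef_pos"],s["tcp_rot"],s["contact_force"])
L=[]
for n in("wrist","side","scene"):
    f=imaging.grab_frame(n);pickle.dump(f,open(n+"4.pkl","wb"));im=f["image"]
    if n=="wrist": L.append(cv2.resize(im[90:390,170:470],(400,400),interpolation=cv2.INTER_CUBIC))
    else:
        u=np.int32(proj(f,(570,178,60)));L.append(cv2.resize(im[u[1]-40:u[1]+40,u[0]-40:u[0]+40],(400,400),interpolation=cv2.INTER_CUBIC));print(n,u)
cv2.imwrite("pics/m4.png",np.hstack(L[:2])[:,:,::-1])
E
```

```text
9.275 [571.60751384 180.04718719  79.56936433] [-3.14052307e+00  6.43523283e-04  1.32963943e+00] [-0.10707088  0.18566794 -3.10944744]
side [312 234]
scene [292 212]
```

View pics/m4.png

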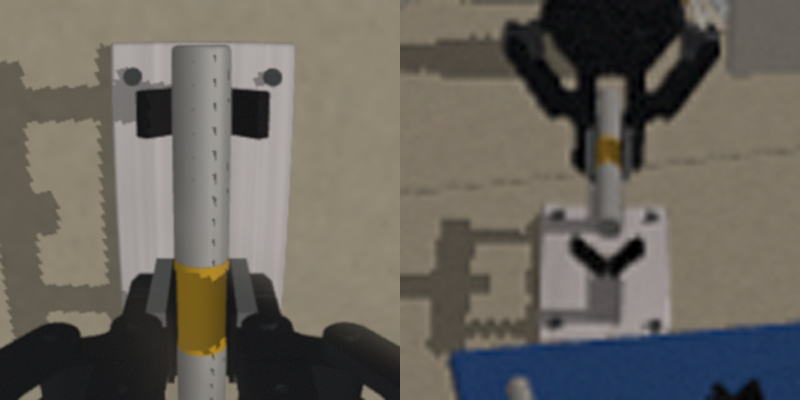

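The close view shows the bar between the arms of the far V (crop left tip (137,91), right tip (268,91)), nearly centred; the far bar end is near the plate's far edge.

```bash
python3 - <<'E'
import pickle;from h import *
f=pickle.load(open("wrist4.pkl","rb"))
P=lambda x,y,z:cast(f,(170+.75*x,90+.75*y),z,True)[:2]
u=np.array([np.sin(.241),np.cos(.241)]);v=np.array([u[1],-u[0]]);t=np.array([571.6,180.05])
show=lambda n,p:print(n,p.round(1),"rel tcp along/across",((p-t)@u).round(1),((p-t)@v).round(1))
a,b=P(137,91,63),P(268,91,63);print(np.linalg.norm(a-b));show("Vfarface(58)",(a+b)/2)
show("plate far mid(75)",(P(112,44,8)+P(295,44,8))/2);print(np.linalg.norm(P(112,44,8)-P(295,44,8)))
a,b=P(172,120,89.5),P(231,120,89.5);print("diam",np.linalg.norm(a-b));show("bar@V",(a+b)/2)
a,b=P(201,265,97.5),P(201,353,97.5);print(np.linalg.norm(a-b));show("band",(a+b)/2)
show("end(75)",P(201,46,93))
E
```

```text
41.969864654435476
Vfarface(58) [585.8 238.9] rel tcp along/across 60.6 -0.3
plate far mid(75) [590.2 254.7] rel tcp along/across 76.9 0.3
78.50502790310959
diam 15.828947692951129
bar@V [584.1 233.3] rel tcp along/across 54.7 -0.6
29.4253398313579
band [571.2 181.5] rel tcp along/across 1.3 -0.8
end(75) [588.7 252.6] rel tcp along/across 74.5 -0.7
```

Request:
arm_command(
  deltas=[
    {"hand": 8, "tx": 1.5, "ty": 0.5, "tz": 8, "wx": 0, "wy": 0, "wz": 0},
    {"hand": 8, "tx": 0, "ty": 0, "tz": 8, "wx": 0, "wy": 0, "wz": 0},
    {"hand": 8, "tx": 0, "ty": 0, "tz": 7, "wx": 0, "wy": 0, "wz": 0},
    {"hand": 8, "tx": 0, "ty": 0, "tz": 5, "wx": 0, "wy": 0, "wz": 0},
    {"hand": 8, "tx": 0, "ty": 0, "tz": 3, "wx": 0, "wy": 0, "wz": 0},
    {"hand": 8, "tx": 0, "ty": 0, "tz": 0, "wx": 0, "wy": 0, "wz": 0},
    {"hand": 8, "tx": 0, "ty": 0, "tz": 0, "wx": 0, "wy": 0, "wz": 0},
  ],
)

```text
clock: 10.3
eef_pos: [572.9, 181.6, 49.5]
tcp_rot: [3.141, -0.0, 1.33]
contact_force: [0.1, -0.5, -3.0]
opening: 0.171
grasp_force: 39.1
```

Request:
arm_command(
  deltas=[
    {"hand": 8, "tx": 0, "ty": 0, "tz": 1.5, "wx": 0, "wy": 0, "wz": 0},
    {"hand": 8, "tx": 0, "ty": 0, "tz": 0.5, "wx": 0, "wy": 0, "wz": 0},
    {"hand": 8, "tx": 0, "ty": 0, "tz": 0.5, "wx": 0, "wy": 0, "wz": 0},
    {"hand": 8, "tx": 0, "ty": 0, "tz": 0, "wx": 0, "wy": 0, "wz": 0},
  ],
)

```text
clock: 10.8
eef_pos: [572.8, 181.6, 47.1]
tcp_rot: [3.142, -0.0, 1.33]
contact_force: [-1.7, -0.1, 3.6]
opening: 0.17
grasp_force: 39.6
```

Seated (upward force about 6 N). I open gradually and lift.

Request:
arm_command(
  deltas=[
    {"hand": 18, "tx": 0, "ty": 0, "tz": 0, "wx": 0, "wy": 0, "wz": 0},
    {"hand": 26, "tx": 0, "ty": 0, "tz": 0, "wx": 0, "wy": 0, "wz": 0},
    {"hand": 50, "tx": 0, "ty": 0, "tz": 0, "wx": 0, "wy": 0, "wz": 0},
    {"hand": 60, "tx": 0, "ty": 0, "tz": 0, "wx": 0, "wy": 0, "wz": 0},
    {"hand": 60, "tx": 0, "ty": 0, "tz": -8, "wx": 0, "wy": 0, "wz": 0},
    {"hand": 60, "tx": 0, "ty": 0, "tz": -20, "wx": 0, "wy": 0, "wz": 0},
    {"hand": 60, "tx": 0, "ty": 0, "tz": -35, "wx": 0, "wy": 0, "wz": 0},
    {"hand": 60, "tx": 0, "ty": 0, "tz": -20, "wx": 0, "wy": 0, "wz": 0},
  ],
)

```text
clock: 11.8
eef_pos: [573.8, 181.9, 133.1]
tcp_rot: [3.139, -0.002, 1.33]
contact_force: [0.6, 0.6, 0.2]
opening: 0.704
grasp_force: 0.0
```

Request:
arm_command(
  deltas=[
    {"hand": 60, "tx": 0, "ty": 0, "tz": -30, "wx": 0, "wy": 0, "wz": 0},
    {"hand": 60, "tx": 0, "ty": 0, "tz": -25, "wx": 0, "wy": 0, "wz": 0},
    {"hand": 60, "tx": 0, "ty": 0, "tz": 0, "wx": 0, "wy": 0, "wz": 0},
    {"hand": 60, "tx": 0, "ty": 0, "tz": 0, "wx": 0, "wy": 0, "wz": 0},
  ],
)

```text
clock: 12.3
eef_pos: [572.5, 181.5, 184.9]
tcp_rot: [3.141, -0.0, 1.33]
contact_force: [0.8, -0.5, -0.2]
opening: 0.701
grasp_force: 0.0
```

```bash
python3 - <<'E'
from rig import r, imaging
import pickle;from h import *
s=r.sense();print(s["clock"],s["eef_pos"],s["tcp_rot"],s["contact_force"])
L=[]
for n in("wrist","side"):
    f=imaging.grab_frame(n);pickle.dump(f,open(n+"5.pkl","wb"));im=f["image"]
    if n=="wrist": L.append(cv2.resize(im[100:400,170:470],(400,400),interpolation=cv2.INTER_CUBIC))
    else:
        u=np.int32(proj(f,(570,178,60)));L.append(cv2.resize(im[u[1]-40:u[1]+40,u[0]-40:u[0]+40],(400,400),interpolation=cv2.INTER_CUBIC))
cv2.imwrite("pics/m5.png",np.hstack(L[:2])[:,:,::-1])
E
```

```text
12.3 [572.49230716 181.4929439  184.90837049] [ 3.14149056e+00 -4.05249000e-05  1.32982690e+00] [ 0.8222277  -0.47527505 -0.15634049]
```

View pics/m5.png

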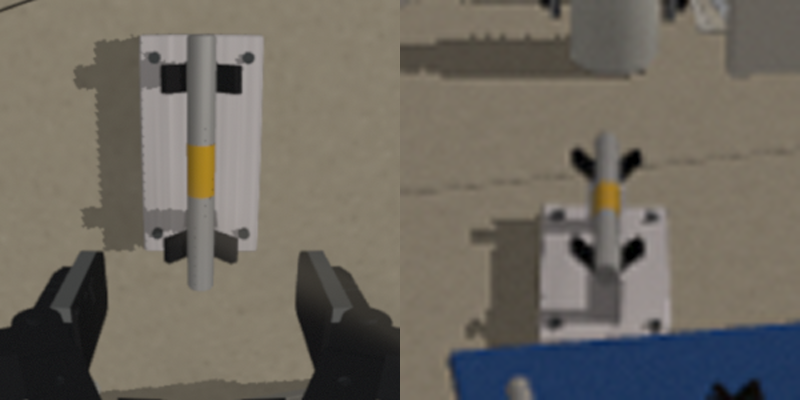

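The bar lies in both V notches, level and released; the crop shows far V rows 65-93, near V rows 231-263, band rows 146-199.

```bash
python3 - <<'E'
import pickle;from h import *
f=pickle.load(open("wrist5.pkl","rb"))
P=lambda x,y,z:cast(f,(170+.75*x,100+.75*y),z,True)[:2]
u=np.array([np.sin(.241),np.cos(.241)]);v=np.array([u[1],-u[0]]);t=np.array([572.5,181.5])
def show(n,p):print(n,((p-t)@u).round(1),((p-t)@v).round(1))
show("band",(P(201,146,64)+P(201,198.5,64))/2)
show("barfar(75)",P(201,35,60));show("barnear(-75)",P(201,290,56))
show("Vfar far edge(58)",P(201,65,63));show("Vnear top far edge (-42)",P(201,232,63));
show("plate far",P(201,36,8));show("plate near",P(201,249,8))
E
```

```text
band -0.2 -0.8
barfar(75) 74.7 -0.7
barnear(-75) -78.0 -0.8
Vfar far edge(58) 58.7 -0.7
Vnear top far edge (-42) -35.9 -0.8
plate far 74.3 -0.7
plate near -71.6 -0.8
```

The bar is centred to within 1–2 mm. Now the handle, estimated at (450,-146,144).

Request:
arm_command(
  deltas=[
    {"hand": 60, "tx": 0, "ty": 0, "tz": 0, "wx": 0, "wy": 0, "wz": -0.085},
    {"hand": 60, "tx": 0, "ty": 0, "tz": -5, "wx": 0, "wy": 0, "wz": -0.085},
    {"hand": 60, "tx": -20, "ty": -6, "tz": -5, "wx": 0, "wy": 0, "wz": 0},
    {"hand": 60, "tx": -30, "ty": -9, "tz": 0, "wx": 0, "wy": 0, "wz": 0},
    {"hand": 60, "tx": -30, "ty": -9, "tz": 0, "wx": 0, "wy": 0, "wz": 0},
    {"hand": 60, "tx": -30, "ty": -9, "tz": 0, "wx": 0, "wy": 0, "wz": 0},
    {"hand": 60, "tx": -30, "ty": -9, "tz": 0, "wx": 0, "wy": 0, "wz": 0},
    {"hand": 60, "tx": -30, "ty": -9, "tz": 0, "wx": 0, "wy": 0, "wz": 0},
  ],
)

```text
clock: 13.4
eef_pos: [508.4, 13.9, 194.4]
tcp_rot: [-3.14, 0.0, 1.498]
contact_force: [-0.1, 0.1, -0.3]
opening: 0.701
grasp_force: 0.0
```

Request:
arm_command(
  deltas=[
    {"hand": 60, "tx": -30, "ty": -9, "tz": 0, "wx": 0, "wy": 0, "wz": 0},
    {"hand": 60, "tx": -30, "ty": -9, "tz": 0, "wx": 0, "wy": 0, "wz": 0},
    {"hand": 60, "tx": -30, "ty": -9, "tz": 0, "wx": 0, "wy": 0, "wz": 0},
    {"hand": 60, "tx": -30, "ty": -9, "tz": 0, "wx": 0, "wy": 0, "wz": 0},
    {"hand": 60, "tx": -30, "ty": -9, "tz": 0, "wx": 0, "wy": 0, "wz": 0},
    {"hand": 60, "tx": -15, "ty": -3, "tz": 0, "wx": 0, "wy": 0, "wz": 0},
    {"hand": 60, "tx": 0, "ty": 0, "tz": 0, "wx": 0, "wy": 0, "wz": 0},
    {"hand": 60, "tx": 0, "ty": 0, "tz": 0, "wx": 0, "wy": 0, "wz": 0},
  ],
)

```text
clock: 14.4
eef_pos: [450.3, -145.0, 194.7]
tcp_rot: [-3.141, -0.0, 1.499]
contact_force: [-0.2, 0.2, 0.2]
opening: 0.702
grasp_force: 0.0
```

```bash
python3 - <<'E'
from rig import r, imaging
import pickle;from h import *
s=r.sense();print(s["clock"],s["eef_pos"],s["tcp_rot"],s["contact_force"])
f=imaging.grab_frame("wrist");pickle.dump(f,open("wrist6.pkl","wb"))
cv2.imwrite("pics/w6.png",f["image"][:,:,::-1])
E
```

```text
14.4 [ 450.34224004 -145.03776425  194.69849404] [-3.14143670e+00 -3.35000137e-04  1.49943320e+00] [-0.20550975  0.15889508  0.19138704]
```

View pics/w6.png

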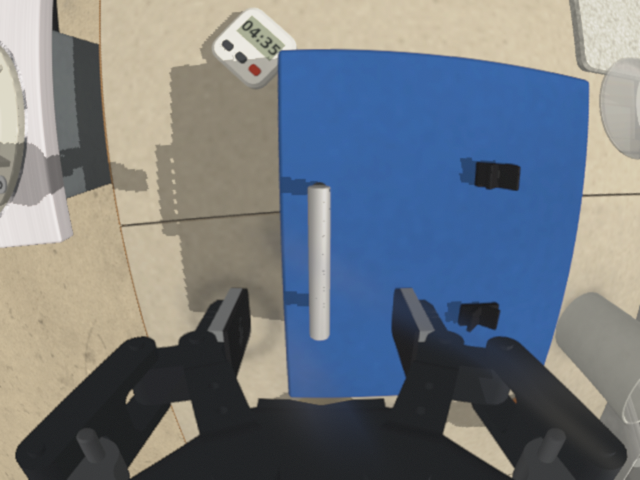

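The handle spans (318,185)–(319,340), centred between the fingers. Descend 69 mm and grip.

Request:
arm_command(
  deltas=[
    {"hand": 60, "tx": 0, "ty": 0, "tz": 15, "wx": 0, "wy": 0, "wz": 0},
    {"hand": 60, "tx": 0, "ty": 0, "tz": 18, "wx": 0, "wy": 0, "wz": 0},
    {"hand": 60, "tx": 0, "ty": 0, "tz": 18, "wx": 0, "wy": 0, "wz": 0},
    {"hand": 60, "tx": 0, "ty": 0, "tz": 12, "wx": 0, "wy": 0, "wz": 0},
    {"hand": 50, "tx": 0, "ty": 0, "tz": 5, "wx": 0, "wy": 0, "wz": 0},
    {"hand": 30, "tx": 0, "ty": 0, "tz": 0, "wx": 0, "wy": 0, "wz": 0},
    {"hand": 20, "tx": 0, "ty": 0, "tz": 0, "wx": 0, "wy": 0, "wz": 0},
    {"hand": 20, "tx": 0, "ty": 0, "tz": 0, "wx": 0, "wy": 0, "wz": 0},
  ],
  squeeze=80,
)

```text
clock: 15.45
eef_pos: [450.6, -145.7, 127.3]
tcp_rot: [3.141, 0.0, 1.5]
contact_force: [0.9, 0.2, 0.0]
opening: 0.236
grasp_force: 0.0
```

Request:
arm_command(
  deltas=[
    {"hand": 12, "tx": 0, "ty": 0, "tz": 0, "wx": 0, "wy": 0, "wz": 0},
    {"hand": 5, "tx": 0, "ty": 0, "tz": 0, "wx": 0, "wy": 0, "wz": 0},
    {"hand": 5, "tx": 0, "ty": 0, "tz": 0, "wx": 0, "wy": 0, "wz": 0},
    {"hand": 5, "tx": 0, "ty": 0, "tz": 0, "wx": 0, "wy": 0, "wz": 0},
  ],
)

```text
clock: 15.95
eef_pos: [449.3, -145.4, 127.1]
tcp_rot: [-3.14, -0.0, 1.5]
contact_force: [-6.2, 0.5, 6.2]
opening: 0.111
grasp_force: 78.1
```

Request:
arm_command(
  deltas=[
    {"hand": 5, "tx": 0, "ty": 0.3, "tz": -1.9, "wx": 0.01, "wy": 0, "wz": 0},
    {"hand": 5, "tx": 0, "ty": 0.3, "tz": -1.9, "wx": 0.01, "wy": 0, "wz": 0},
    {"hand": 5, "tx": 0, "ty": 0.3, "tz": -1.9, "wx": 0.01, "wy": 0, "wz": 0},
    {"hand": 5, "tx": 0, "ty": 0, "tz": 0, "wx": 0, "wy": 0, "wz": 0},
  ],
)

```text
clock: 16.45
eef_pos: [450.0, -145.5, 132.0]
tcp_rot: [-3.108, -0.0, 1.5]
contact_force: [-6.2, -1.2, -13.9]
opening: 0.104
grasp_force: 80.0
```

Request:
arm_command(
  deltas=[
    {"hand": 5, "tx": 0, "ty": 0.3, "tz": -1.9, "wx": 0.01, "wy": 0, "wz": 0},
    {"hand": 5, "tx": 0, "ty": 0.3, "tz": -1.9, "wx": 0.01, "wy": 0, "wz": 0},
    {"hand": 5, "tx": 0, "ty": 0.3, "tz": -1.9, "wx": 0.01, "wy": 0, "wz": 0},
    {"hand": 5, "tx": 0, "ty": 0.3, "tz": -1.9, "wx": 0.01, "wy": 0, "wz": 0},
    {"hand": 5, "tx": 0, "ty": 0.3, "tz": -1.9, "wx": 0.01, "wy": 0, "wz": 0},
    {"hand": 5, "tx": 0, "ty": 0.3, "tz": -1.9, "wx": 0.01, "wy": 0, "wz": 0},
    {"hand": 5, "tx": 0, "ty": 0.3, "tz": -1.9, "wx": 0.01, "wy": 0, "wz": 0},
    {"hand": 5, "tx": 0, "ty": 0, "tz": 0, "wx": 0, "wy": 0, "wz": 0},
  ],
)

```text
clock: 17.45
eef_pos: [453.0, -145.7, 145.8]
tcp_rot: [-3.038, -0.0, 1.5]
contact_force: [-8.1, -0.7, -0.7]
opening: 0.107
grasp_force: 81.6
```

Request:
arm_command(
  deltas=[
    {"hand": 5, "tx": 0, "ty": 0.3, "tz": -1.9, "wx": 0.01, "wy": 0, "wz": 0},
    {"hand": 5, "tx": 0, "ty": 0.3, "tz": -1.9, "wx": 0.01, "wy": 0, "wz": 0},
    {"hand": 5, "tx": 0, "ty": 0.3, "tz": -1.9, "wx": 0.01, "wy": 0, "wz": 0},
    {"hand": 5, "tx": 0, "ty": 0.3, "tz": -1.9, "wx": 0.01, "wy": 0, "wz": 0},
    {"hand": 5, "tx": 0, "ty": 0, "tz": 0, "wx": 0, "wy": 0, "wz": 0},
    {"hand": 5, "tx": 0, "ty": 0, "tz": 0, "wx": 0, "wy": 0, "wz": 0},
  ],
)

```text
clock: 18.2
eef_pos: [455.3, -145.9, 154.1]
tcp_rot: [-2.999, -0.0, 1.5]
contact_force: [-9.0, 0.2, 6.7]
opening: 0.108
grasp_force: 82.4
```

```bash
python3 - <<'E'
from rig import r, imaging
import pickle;from h import *
s=r.sense();print(s)
L=[]
for n,p in(("side",(450,-150,130)),("scene",(450,-150,130))):
    f=imaging.grab_frame(n);pickle.dump(f,open(n+"7.pkl","wb"));im=f["image"]
    u=np.int32(proj(f,p));print(n,u);L.append(cv2.resize(im[u[1]-60:u[1]+60,u[0]-60:u[0]+60],(400,400),interpolation=cv2.INTER_CUBIC))
cv2.imwrite("pics/m7.png",np.hstack(L)[:,:,::-1])
E
```

```text
{'clock': 18.2, 'qpos': array([-0.29103907,  0.29605173,  1.92011744, -0.03529572,  1.06466519,
       -0.20082087]), 'qvel': array([-0.00068472, -0.00074065,  0.00034119,  0.00107565,  0.0002382 ,
       -0.00039145]), 'joint_efforts': array([ 1.24726407e+00, -4.78219056e+01, -3.16159379e+01,  5.87354712e-01,
       -2.39626408e+00,  1.91345823e-02]), 'eef_pos': array([ 455.27998102, -145.85236095,  154.09737198]), 'tcp_rot': array([-2.99924980e+00, -1.09035095e-04,  1.49983573e+00]), 'contact_force': array([-8.96083443,  0.20287667,  6.70560005]), 'wrist_torque': array([-0.01758636,  1.59891654, -0.00473003]), 'grasp_force': 82.38598108291626, 'opening': 0.10834407847282226}
side [298 286]
scene [352 282]
```

View pics/m7.png

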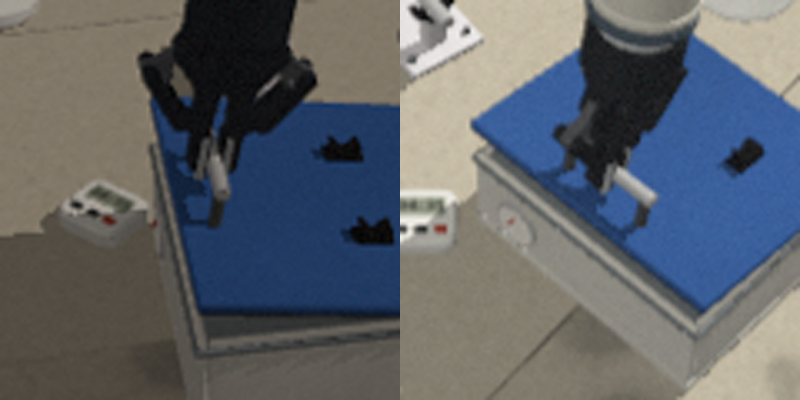

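The lid is ajar with the fingers on the handle. I check the angle from the front corner (side-view crop (203,308), scene crop (472,122)→left corner and (703,308)→right).

```bash
python3 - <<'E'
import pickle;from h import *
from scipy.spatial.transform import Rotation as R
O=np.array([533.8,-149.8,0])
def w(x,y,z,th):
    c,s=np.cos(th),np.sin(th);dx,dz=x-105,z-100
    b=np.array([105+c*dx+s*dz,y,100-s*dx+c*dz]);return O+R.from_euler("z",-.071).apply(b)
fs,fc=[pickle.load(open(n+"7.pkl","rb")) for n in("side","scene")]
crop=lambda o,x,y:(round(o[0]-60+.3*x,1),round(o[1]-60+.3*y,1))
print("meas side R",crop((298,286),203,306),"scene R",crop((352,282),303,305),"scene L",crop((352,282),73,121))
for th in(0,.1,.14,.18,.25):
    print(th,np.round(proj(fs,w(-110,-125,112.5,th)),1),np.round(proj(fc,w(-110,-125,112.5,th)),1),np.round(proj(fc,w(-110,125,112.5,th)),1))
E
```

```text
meas side R (298.9, 317.8) scene R (382.9, 313.5) scene L (313.9, 258.3)
0 [295.4 326. ] [379.5 320. ] [310.4 263.7]
0.1 [296.5 318.8] [380.8 315.1] [310.9 258.5]
0.14 [297.2 315.9] [381.5 312.9] [311.2 256.3]
0.18 [298.  312.9] [382.3 310.7] [311.7 254.1]
0.25 [299.9 307.8] [383.9 306.6] [312.7 249.9]
```

```bash
python3 - <<'E'
import pickle;from h import *
d=pickle.load(open("f0.pkl","rb"))
for n,roi in(("side",(275,250,395,335)),("scene",(300,215,450,330))):
    for g in(d[n],pickle.load(open(n+"7.pkl","rb"))):
        h=cv2.cvtColor(g["image"],cv2.COLOR_RGB2HSV);a,b,c,e=roi
        m=np.zeros((480,640),bool);m[b:e,a:c]=((h[...,0]>100)&(h[...,0]<125)&(h[...,1]>120)&(h[...,2]>60))[b:e,a:c]
        p=max(blobs(m,200),key=lambda t:len(t[0]))[0]
        print(n,"max v-u",p[np.argmax(p[:,1]*1.0-.5*p[:,0])],"max v",p[np.argmax(p[:,1])],"min u",p[np.argmin(p[:,0])],[ (u,p[p[:,0]==u][:,1].max()) for u in (300,305,310,315,325,340,360)if (p[:,0]==u).any()])
E
```

```text
side max v-u [296 327] max v [296 327] min u [282 266] [(300, np.int64(327)), (305, np.int64(327)), (310, np.int64(326)), (315, np.int64(326)), (325, np.int64(325)), (340, np.int64(323)), (360, np.int64(321))]
side max v-u [297 317] max v [360 319] min u [284 256] [(300, np.int64(317)), (305, np.int64(318)), (310, np.int64(318)), (315, np.int64(318)), (325, np.int64(318)), (340, np.int64(318)), (360, np.int64(319))]
scene max v-u [379 321] max v [379 321] min u [313 266] [(315, np.int64(269)), (325, np.int64(277)), (340, np.int64(289)), (360, np.int64(305))]
scene max v-u [382 315] max v [382 315] min u [314 258] [(315, np.int64(261)), (325, np.int64(269)), (340, np.int64(281)), (360, np.int64(297))]
```

Row shifts from the shut pose (side −10, scene about −7) match 0.14 rad, i.e. about 30 mm. The arm is still.

```bash
python3 -c "
from rig import r
s=r.sense();print(s['clock'],s['eef_pos'],s['grasp_force'],abs(s['qvel']).max())
print(r.sign_off())"
```

```text
18.3 [ 455.30445096 -145.85616549  154.13942266] 82.37475156784058 0.0021915343444469304
the job is handed in; nothing more can be done
None
```

The job is handed in: the weight bar rests released in both stand notches, centred to within about 2 mm, and the arm is holding the lid still by its handle at about 0.14 rad (front edge about 3 cm up).

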